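# Open the pipe boxing and shut the cold-water stop valve

## Task

The stop valves are in the pit of the white pipe boxing, under the loose plywood cover. Tip the cover up by its overhanging front edge and lean it back gently, without dropping it or letting it slam, so that it stands on its rear edge against the horizontal pipe behind the pit. Then turn the blue-handled lever a quarter turn clockwise, fully shut; leave the red valve open and the things lying around where they are.

Things in the scene. Friction and masses are not known exactly. Their poses are not given: they have to be found in the camera images.
- boxing: White fixed pipe boxing, 365 (x) x 360 (y) x 100 mm high; place and yaw vary. Origin on the work surface, own +x to its rear, z up. Its front (own -x, the side to tip the cover from) looks to the robot's right, world -y, at yaw pi/2 (yaw 1.27 to 1.87). Front face at x = -175, rear at +190, sides at y = +-180, ledge top at z = 100 mm. Carries a pit, a batten and a pipe.
- pit (a point): Centre of the pit's mouth in the ledge top, at x = -99, y = 5, z = 100 mm in the boxing's frame. The pit is 128 (boxing x) x 240 (boxing y) mm, its floor 94 mm below the ledge; under the cover at the start.
- batten (a point): Middle of the front foot of the wooden stop batten on the ledge behind the pit: boxing x = 0, y = 0, z = 100 mm. The batten is 12 mm deep, 8 mm high and as wide as the boxing. It keeps the cover from sliding back as it is tipped.
- rest_pipe (a point): Middle of the axis of the horizontal grey pipe (22 mm thick, along boxing y, between risers at y = +-155 mm) that the cover must finally lean on; in the boxing's frame at x = 57, y = 0, z = 240 mm.
- cover: Loose plywood cover, 197 (x) x 280 (y) x 9 mm, 0.24 to 0.48 kg, lying flat over the pit, neither fastened nor hinged. Origin at the centre of its underside, axes nearly along the boxing's, z up. Its front edge (own -x) overhangs the boxing's front by 24 to 28 mm, free below. Leaning on the pipe it stands about 18 degrees past upright, its z axis pointing to the rear, 108 degrees from vertical.
- cover_front (a point): Middle of the lower front (overhanging) edge of the cover, 98.5 mm ahead of its origin, 100 mm above the work surface at the start; fingertips fit under it.
- cover_rear (a point): Middle of the lower rear edge of the cover, 98.5 mm behind its origin, 2 to 6 mm before the batten; about this edge it tips. Past upright the cover leans back on the pipe by itself; pushing it on once it rests there makes this foot slide forward towards the pit.
- blue_lever (a joint): Turn of the blue valve lever: 0 = open, lever along its pipe, pointing to the boxing's front (-x); grows clockwise seen from above to 1.571 rad = fully shut against a stop, pointing to boxing +y. Stays where it is left; turning takes about 0.2 N m (3 to 4 N near its end). Starts at 0 to 0.2 rad.
- blue_stem (a point): On the vertical turning axis of the blue lever, at mid-height of the lever, 78 mm above the work surface. In the boxing's frame at x = -60 mm and y = -70 or +40 mm (the blue and red valves change places).
- blue_tip (a point): Middle of the outer end of the blue lever, 77 mm from its axis, 78 mm above the work surface (22 mm below the ledge top). The handle is 15 mm wide, 9 mm high, blue from 19 mm to 77 mm off the axis; brass valve and copper pipe below lie under 57 mm but for the stem (16 mm thick).
- red_lever (a joint): Turn of the red-handled lever, made like the blue one; starts open at 0 to 0.08 rad and must stay open.
- red_stem (a point): As blue_stem, for the red valve.
- red_tip (a point): As blue_tip, for the red valve.
- tub: White plastic tub of jointing paste with a blue lid, 56 mm across, 75 mm high, standing on the ledge behind the pipe. Origin under its centre. Leave alone.
- bulb_box: Purple and orange lamp carton 62 x 62 x 105 mm, standing on the ledge behind the pipe. Origin under its centre. Leave alone.
- screwdriver: Screwdriver, 200 mm long, lying on the work surface. Leave alone.
- torch: Black and yellow torch, 125 mm long, 38 mm thick, lying on the work surface. Leave alone.

How it is judged:
By the outcome, as a careful person would: the job done as asked, in the order asked, and still so for the second after the job is handed in, with the robot touching nothing.
It also fails if it takes over 61 s, if anything falls off the work surface, if the arm or the gripper's body presses on something with over 40 N, if the wrist force passes 120 N, or if a joint passes its speed limit or range.

## Robot

A 6-joint arm with a two-finger parallel gripper is mounted at the origin on the work surface. World frame = base frame: x ahead of the robot, y to its left, z up, the work surface at z = 0. Lengths are in m, angles in rad, forces in N, time in s.
With the tool pointing down it reaches from about 0.375 to 0.9 m from the base axis. Payload 3.1 kg.
Tool frame: the origin (TCP) lies midway between the tips of the shut fingers; the grasp point (between the pads) lies 19 mm behind it; x points along the fingers, z is the direction in which the jaws open and shut, and the axes are right-handed (so a half turn about x gives the same grasp; the last joint's range is limited). The gripper opens to 85 mm and grips with 20 to 120 N. Pads are 22 mm wide; open, the fingers measure 114 mm over their backs; the gripper's body (76 mm by 85 mm) begins 54 mm behind the grasp point. The pads swing forward as they close: fully open they stand 13 mm farther back than shut.
Start: joints at [-1.298, 0.527, 1.433, -0, 1.181, -0.178], TCP at [0.272, -0.563, 0.196] pointing down, gripper open.
Joint ranges: [-3.08, 3.08], [-0.75, 2.2], [0.22, 2.44], [-1.43, 4.57], [0, 2.65], [-2.85, 2.85]. Speed limits (rad/s): [2.79, 2.79, 3.14, 3.14, 3.14, 3.14].

## Interface

Orientations are given as a unit quaternion [x, y, z, w].
In Python, from station import status, snapshot, camera_params, ticket gives the robot as it stands.
- The arm moves only by the tool arm_command, never from a script. Its argument "series" is a list that holds one entry, the list of rows, each a list of 4 numbers: the shift along the tool's x, y, z in mm, then the turn about the tool's x in rad. A call has 1 to 10 rows; each row shifts and turns the commanded pose from where the row before left it, along the tool's axes as they then stand; what a row does not reach is not made up. A row lasts 1/10 s, in which the tool goes at most 50 mm and 8.59 degrees, less where a joint would pass 70% of its speed; a pose out of reach is approached as far as the arm can. A call is refused whole if a number of a shift passes 50 or a number of a turn 0.15, either way. A call with a gripper value outside its range is refused whole. "jaw" is the opening in per cent of the stroke, from 0 (shut) to 100 (fully open), set as the call begins (left out, the last holds). The fingers move at their own pace and stop on an object; "force" is the grip in N (left out, the last holds). Time passes only in rows, so rows that do not move let the fingers close. It gives the time, the measured TCP pose, the force and the opening at its end, in the units of the state.
- status.sense(): the state, without advancing time (a new reading comes with each control period).
- snapshot(name): name is "side" or "top"; returns the picture (420x560x3 uint8, red, green, blue); there is no depth.
- camera_params(name): a dict with "fovy" (degrees; the focal length in pixels is half the picture's height over the tangent of half this angle, whatever the lens; pixels are square), "cx", "cy" (the principal point, pixels), "extrinsics" (4x4, takes a point from camera to world coordinates). Camera axes: x right, y down, z forward; pixel columns grow to the right and rows downward; lengths in m; the calibration is good to about 2 mm. A picture is of the moment at which its call begins. camera_params takes no time and is no camera call.
- ticket.sign_off(): hands the job in, once; it reports no verdict.
The state is a dict: "t": time; "q": joint angles; "qd": joint speeds; "tau": joint torques, N m; "tcp_pos": TCP position; "tool_rot": TCP orientation; "force": force on the tool from outside, world axes, zero at the start; "ft_torque": the same for the moment, N m; "finger_gap": opening from 0.0 (shut) to 1.0 (fully open).
Only numpy, scipy, OpenCV 4.12 (cv2) and the standard library are available. Lean on these libraries where they do the work, as an engineer would, in place of code of your own. Each camera call takes 0.05 s, during which the arm holds its last target. There are 200 camera calls.

## Working session

There is one attempt and no reset: what is moved stays moved. The work goes in short steps, Python scripts to look and compute and a tool call to move; the robot and the scene stay as the last step left them, time stands still between calls to the robot, and variables do not carry over. Pictures are saved under pics/ and viewed, about 8 in all and at most 12, crops included, and the job is handed in when it is done.

Besides the shell and the picture viewer there is one more tool, called after "Emit:" by a JSON object that holds its "api" and its "payload". arm_command: Moves the arm, as the interface text tells. Its arguments: {"type":"object","properties":{"series":{"type":"array"},"jaw":{"type":"number"},"force":{"type":"number"}},"required":["series"]}

```bash
mkdir -p pics; ls; python3 - <<'E'
from station import status,snapshot,camera_params
import cv2
for n in ("side","top"):
    p=camera_params(n);print(n,p)
    cv2.imwrite(f"pics/{n}0.png",snapshot(n)[:,:,::-1])
print(status.sense())
E
```

```text
pics
side {'fovy': 47.00772030689816, 'cx': 289.0426578350756, 'cy': 198.19328939280015, 'extrinsics': array([[ 0.6946305 , -0.40047304,  0.59758665, -0.47083766],
       [-0.71914361, -0.36589475,  0.59072286, -0.95017918],
       [-0.01791476, -0.84008474, -0.54215928,  1.01924522],
       [ 0.        ,  0.        ,  0.        ,  1.        ]])}
top {'fovy': 53.69912285693256, 'cx': 282.9649808865765, 'cy': 201.74708237206673, 'extrinsics': array([[ 0.02437832, -0.9821071 ,  0.18673867,  0.27222532],
       [-0.9995369 , -0.02734825, -0.0133442 ,  0.00896052],
       [ 0.01821241, -0.18632689, -0.98231899,  1.35905174],
       [ 0.        ,  0.        ,  0.        ,  1.        ]])}
{'t': 0.1, 'q': array([-1.29852529e+00,  5.28355314e-01,  1.43376595e+00, -1.52035947e-05,
        1.18140136e+00, -1.78521930e-01]), 'qd': array([ 0.00020361, -0.00121502, -0.00487582,  0.00113175, -0.00015563,
       -0.00076097]), 'tau': array([-3.63654026e-04, -4.43304849e+01, -1.78586555e+01, -1.83540610e-04,
        3.88490036e-03,  4.37616109e-06]), 'tcp_pos': array([ 0.27211688, -0.56186882,  0.19544514]), 'tool_rot': array([ 0.37606014,  0.59960793, -0.37514878,  0.59859209]), 'force': array([-0.56098956, -0.62316748, -0.35287675]), 'ft_torque': array([-0.01691401, -0.04566765, -0.01626702]), 'finger_gap': 0.9988865007664987}
```

View pics/top0.png

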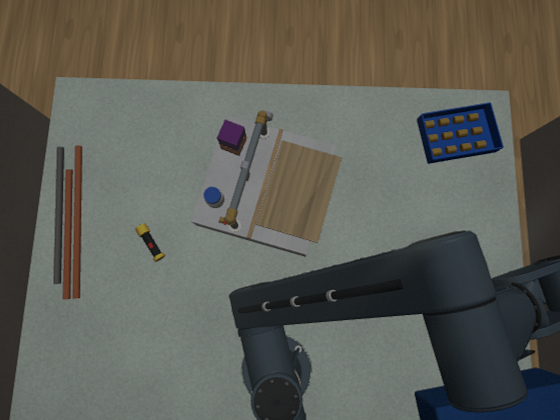

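View pics/side0.png

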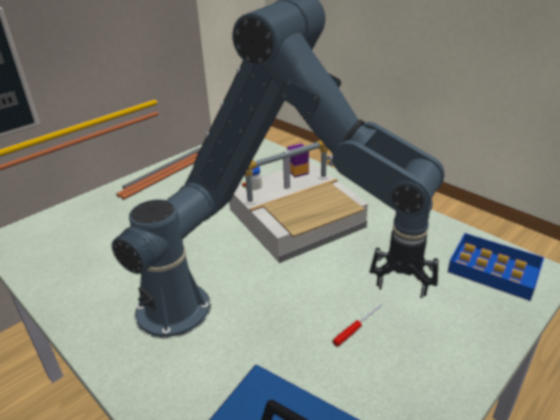

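```bash
cat > h.py <<'E'
import numpy as np,cv2
from station import status,snapshot,camera_params
from scipy.spatial.transform import Rotation as R
def foc(p): return 210/np.tan(np.radians(p["fovy"])/2)
def ray(n,uv,z):
    p=camera_params(n);T=p["extrinsics"];f=foc(p)
    uv=np.atleast_2d(uv).astype(float)
    d=np.c_[(uv[:,0]-p["cx"])/f,(uv[:,1]-p["cy"])/f,np.ones(len(uv))]@T[:3,:3].T
    o=T[:3,3];return o+d*((z-o[2])/d[:,2])[:,None]
def proj(n,P):
    p=camera_params(n);T=p["extrinsics"];c=(np.atleast_2d(P)-T[:3,3])@T[:3,:3]
    return np.c_[c[:,0]/c[:,2]*foc(p)+p["cx"],c[:,1]/c[:,2]*foc(p)+p["cy"]]
E
python3 - <<'E'
from h import *
im=cv2.imread("pics/top0.png");hsv=cv2.cvtColor(im,cv2.COLOR_BGR2HSV)
print(hsv[190,300],hsv[145,330],hsv[239,300],hsv[200,232],hsv[300,150])
m=cv2.inRange(hsv,(8,50,60),(25,255,255));m[:, :225]=0;m[:,360:]=0;m[:110]=0;m[260:]=0
m=cv2.morphologyEx(m,cv2.MORPH_OPEN,np.ones((9,9)))
c=max(cv2.findContours(m,0,1)[0],key=cv2.contourArea)
b=cv2.boxPoints(cv2.minAreaRect(c.astype(np.float32)));q=cv2.approxPolyDP(c,8,True)[:,0]
print(b,q)
for s in(b,q):
    w=ray("top",s,.109);print(w.round(4),np.linalg.norm(w-np.roll(w,-1,0),axis=1))
s=status.sense();print(R.from_quat(s["tool_rot"]).as_matrix().round(3))
cv2.imwrite("pics/crop0.png",cv2.resize(im[90:270,170:370],None,fx=4,fy=4-0.7,interpolation=2))
E
```

```text
[ 18  89 118] [105   4 126] [105   4 128] [90 10 79] [ 64  16 129]
[[255.33609 224.20255]
 [279.89456 139.3642 ]
 [341.6658  157.24536]
 [317.10733 242.08371]] [[281 142]
 [258 224]
 [318 239]
 [338 157]]
[[ 0.4382  0.0741  0.109 ]
 [ 0.71    0.0066  0.109 ]
 [ 0.6572 -0.1888  0.109 ]
 [ 0.3889 -0.114   0.109 ]] [0.28002368 0.20239454 0.27848168 0.19443042]
[[ 0.7014  0.0029  0.109 ]
 [ 0.4391  0.066   0.109 ]
 [ 0.3983 -0.1166  0.109 ]
 [ 0.6576 -0.1773  0.109 ]] [0.26982972 0.18713704 0.26631985 0.18537674]
[[-0.001  0.9    0.436]
 [ 0.002  0.436 -0.9  ]
 [-1.     0.    -0.002]]
```

View pics/crop0.png

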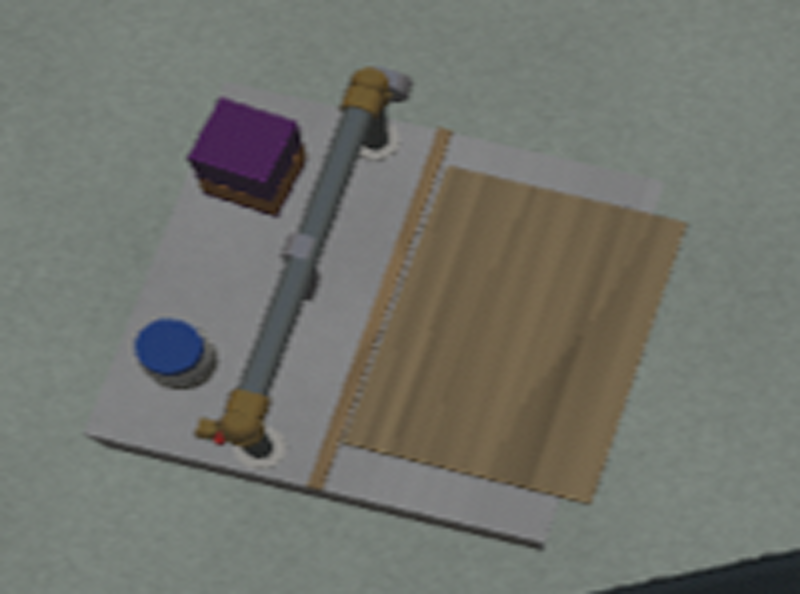

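```bash
python3 - <<'E'
from h import *
f=lambda a:np.c_[170+np.array(a)[:,0]/4,90+np.array(a)[:,1]/3.3]
c=ray("top",f([(450,168),(343,441),(590,502),(686,223)]),.109)
b=ray("top",f([(450,131),(322,488)]),.108)
l=ray("top",f([(660,178),(543,543),(90,435)]),.1)
for n,a in(("cover",c),("batten",b),("ledge",l)):print(n,a.round(4).tolist(),np.linalg.norm(a-np.roll(a,-1,0),axis=1).round(4))
v=[c[0]-c[3],c[1]-c[2],(b[0]-b[1]),(c[3]-c[2]),l[0]-l[1]]
for k,a in enumerate(v):print(np.arctan2(a[1],a[0])+(np.pi/2 if k>1 else 0))
yaw=float(np.mean([np.arctan2(a[1],a[0])+(np.pi/2 if k>1 else 0) for k,a in enumerate(v)][1:]))
x=np.array([np.cos(yaw),np.sin(yaw),0]);y=np.array([-x[1],x[0],0])
o=l[:2].mean(0)+.175*x;o2=b.mean(0);print(yaw,o,o2)
print("cover in boxing(o2)",[((p-o2)@x*1e3).round(1) for p in c],[((p-o2)@y*1e3).round(1) for p in c],[((p-o2)@x*1e3).round(1) for p in l],[((p-o2)@y*1e3).round(1) for p in l])
E
```

```text
cover [[0.7051, -0.0018, 0.109], [0.44, 0.0729, 0.109], [0.3888, -0.1152, 0.109], [0.6561, -0.1883, 0.109]] [0.2755 0.1949 0.2771 0.1929]
batten [[0.7427, -0.0009, 0.108], [0.3964, 0.0871, 0.108]] [0.3573 0.3573]
ledge [[0.7033, -0.1691, 0.1], [0.3512, -0.0809, 0.1], [0.4416, 0.2661, 0.1]] [0.3629 0.3586 0.5078]
1.3134882852349012
1.305190363898206
1.3218615946314107
1.3038006706331098
1.3253618427722336
1.31405361798374 [0.5717114  0.04428011 0.1       ] [0.56959616 0.04313382 0.108     ]
cover in boxing(o2) [np.float64(-9.0), np.float64(-4.1), np.float64(-199.0), np.float64(-201.9)] [np.float64(-142.5), np.float64(132.9), np.float64(134.6), np.float64(-142.4)] [np.float64(-171.3), np.float64(-175.4), np.float64(183.2)] [np.float64(-183.2), np.float64(179.7), np.float64(180.4)]
```

Emit:
{"api": "arm_command", "payload": {"series": [[[0,0,0,-0.144],[0,0,0,-0.144],[0,0,0,-0.144],[0,0,0,-0.145],[0,0,0,-0.145],[0,0,0,-0.145]]], "jaw": 60}}

```text
t: 0.7
tcp_pos: [0.2722, -0.562, 0.1957]
tool_rot: [0.088, 0.702, -0.087, 0.702]
force: [0.1, 0.2, 0.1]
finger_gap: 0.602
```

Emit:
{"api": "arm_command", "payload": {"series": [[[0,30,10,0],[0,40,14,0],[0,42,14,0],[0,42,14,0],[0,42,14,0],[0,42,14,0],[0,42,14,0],[0,42,14,0],[0,40,14,0],[0,20,8,0]]]}}

```text
t: 1.7
tcp_pos: [0.4946, -0.2218, 0.196]
tool_rot: [0.089, 0.702, -0.088, 0.701]
force: [-0.3, -0.1, -0.0]
finger_gap: 0.604
```

```bash
cat >> h.py <<'E'
YAW=1.318;O=np.array([.570,.0435,0]);X=np.array([np.cos(YAW),np.sin(YAW),0]);Y=np.array([-X[1],X[0],0])
def tob(p): d=np.asarray(p)-O;return np.array([d@X,d@Y,p[2]])*1e3
def st():
    s=status.sense();M=R.from_quat(s["tool_rot"]).as_matrix()
    print("t%.2f b"%s["t"],tob(s["tcp_pos"]).round(1),"F b",(np.array([s["force"]@X,s["force"]@Y,s["force"][2]])).round(1),"gap%.2f"%s["finger_gap"],"zax yaw rel -Y %.3f"%np.arctan2(-M[:,2]@X*-1, -M[:,2]@Y),"q",s["q"].round(2))
E
python3 -c "from h import *;st()"
```

```text
t1.70 b [-275.7    6.6  196. ] F b [-0.2  0.2 -0. ] gap0.60 zax yaw rel -Y 0.003 q [-0.63  0.42  1.64  0.    1.09 -0.38]
```

Emit:
{"api": "arm_command", "payload": {"series": [[[25,5,3,0],[40,5,4,0],[40,10,4,0],[11,10,0,0],[0,5,0,0],[0,0,0,0]]]}}

```text
t: 2.3
tcp_pos: [0.5138, -0.1938, 0.0812]
tool_rot: [0.089, 0.701, -0.089, 0.702]
force: [-0.4, -0.1, -0.5]
finger_gap: 0.602
```

```bash
python3 - <<'E'
from h import *
st()
cv2.imwrite("pics/s1.png",cv2.resize(snapshot("side")[130:330,200:460,::-1],None,fx=3,fy=3,interpolation=2))
E
```

```text
t2.30 b [-243.8   -4.9   81.2] F b [-0.2  0.4 -0.5] gap0.60 zax yaw rel -Y 0.001 q [-0.56  0.59  1.73 -0.    0.82 -0.31]
```

View pics/s1.png

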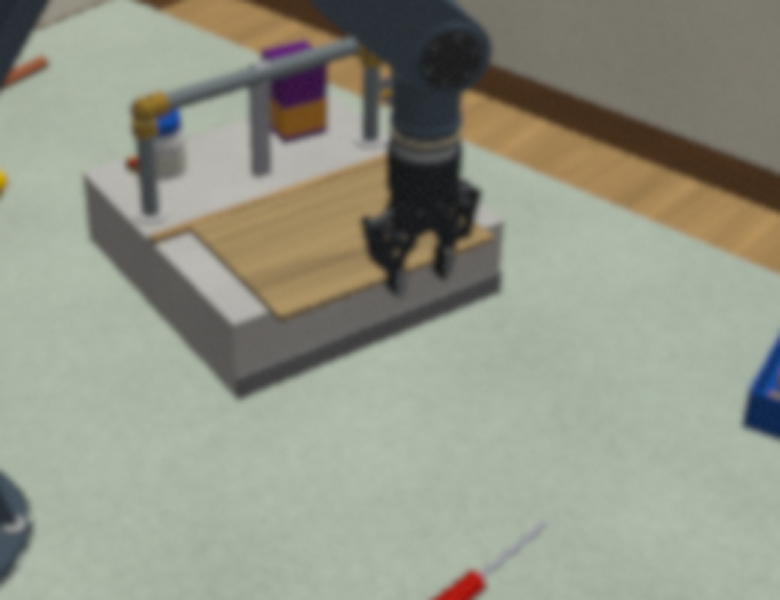

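Emit:
{"api": "arm_command", "payload": {"series": [[[0,12,0,0],[0,12,0,0],[0,5,0,0],[0,3,0,0],[0,3,0,0],[0,2,0,0],[0,0,0,0]]]}}

```text
t: 3.05
tcp_pos: [0.5225, -0.1581, 0.0803]
tool_rot: [0.089, 0.702, -0.089, 0.701]
force: [-0.1, 0.2, 0.6]
finger_gap: 0.601
```

```bash
python3 -c "from h import *;st()"
```

```text
t3.05 b [-207.1   -4.4   80.3] F b [0.1 0.1 0.6] gap0.60 zax yaw rel -Y -0.000 q [-0.5   0.59  1.73 -0.    0.82 -0.25]
```

Not in contact yet; continue slowly.

Emit:
{"api": "arm_command", "payload": {"series": [[[0,2,0,0],[0,2,0,0],[0,0,0,0]]]}}

```text
t: 3.35
tcp_pos: [0.5234, -0.1543, 0.0803]
tool_rot: [0.089, 0.702, -0.089, 0.701]
force: [-0.2, 0.2, -0.2]
finger_gap: 0.6
```

Emit:
{"api": "arm_command", "payload": {"series": [[[0,2,0,0],[0,2,0,0],[0,0,0,0]]]}}

```text
t: 3.65
tcp_pos: [0.5245, -0.1503, 0.0803]
tool_rot: [0.089, 0.701, -0.089, 0.701]
force: [-0.4, 0.2, 0.5]
finger_gap: 0.599
```

```bash
python3 - <<'E'
from h import *
st()
a=cv2.resize(snapshot("side")[160:260,300:400,::-1],(400,400),interpolation=2)
b=cv2.resize(snapshot("top")[120:260,230:370,::-1],(400,400),interpolation=2)
cv2.imwrite("pics/s2.png",np.hstack([a,b]))
E
```

```text
t3.65 b [-199.    -4.4   80.3] F b [0.1 0.4 0.5] gap0.60 zax yaw rel -Y 0.000 q [-0.48  0.59  1.74  0.    0.82 -0.23]
```

View pics/s2.png

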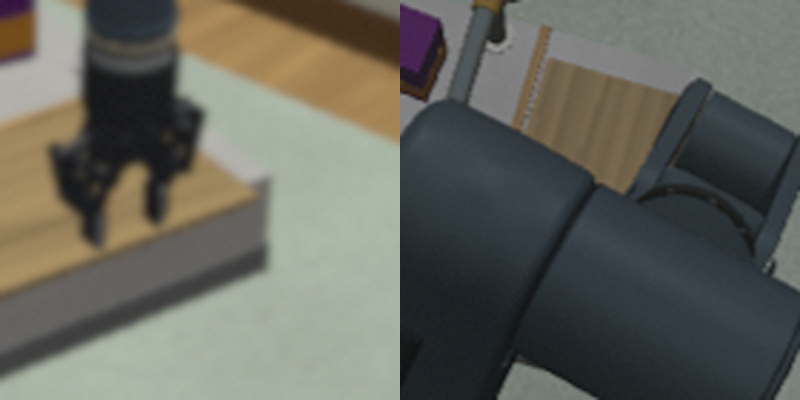

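```bash
python3 - <<'E'
from h import *
for px in [(324.25,221),(339.5,215.5)]:
  for z in (.08,.09,.1,.11,.12): print(px,z,tob(ray("side",px,z)[0]).round(1))
e=lambda x,y,z:O+X*x/1e3+Y*y/1e3+[0,0,z/1e3]
P=[e(-201,135,109),e(-201,-142,109),e(-175,180,100),e(-175,-180,100),e(-175,-180,0)]
print(proj("side",P).round(1), proj("top",P).round(1))
E
```

```text
(324.25, 221) 0.08 [-156.4  -12.3   80. ]
(324.25, 221) 0.09 [-167.8   -4.1   90. ]
(324.25, 221) 0.1 [-179.1    4.1  100. ]
(324.25, 221) 0.11 [-190.5   12.4  110. ]
(324.25, 221) 0.12 [-201.8   20.6  120. ]
(339.5, 215.5) 0.08 [-158.2  -73.9   80. ]
(339.5, 215.5) 0.09 [-169.6  -65.1   90. ]
(339.5, 215.5) 0.1 [-180.9  -56.2  100. ]
(339.5, 215.5) 0.11 [-192.2  -47.3  110. ]
(339.5, 215.5) 0.12 [-203.5  -38.5  120. ]
[[293.8 235.4]
 [363.9 208.2]
 [277.1 238.2]
 [367.6 203.4]
 [365.6 227. ]] [[318.2 242.1]
 [341.  157.2]
 [305.8 254.3]
 [335.6 144.8]
 [331.4 154.2]]
```

```bash
python3 - <<'E'
from h import *
for px in [(333.3,227),(348.3,221.7)]:
  for z in (.08,.1,.12): print(px,z,tob(ray("side",px,z)[0]).round(1))
p=camera_params("side");print(tob(p["extrinsics"][:3,3]))
e=lambda x,y,z:O+X*x/1e3+Y*y/1e3+[0,0,z/1e3]
print(proj("side",[e(-199,25,90),e(-199,-34,90),e(-244,25,90),e(-244,-34,90)]).round(1))
E
```

```text
(333.3, 227) 0.08 [-200.2  -17.7   80. ]
(333.3, 227) 0.1 [-221.9   -1.2  100. ]
(333.3, 227) 0.12 [-243.7   15.4  120. ]
(348.3, 221.7) 0.08 [-203.1  -77.    80. ]
(348.3, 221.7) 0.1 [-224.8  -59.1  100. ]
(348.3, 221.7) 0.12 [-246.5  -41.3  120. ]
[-1222.4232769    759.22505474  1019.2452182 ]
[[322.4 228.6]
 [337.2 222.8]
 [330.6 235.7]
 [345.5 229.6]]
```

```bash
python3 - <<'E'
from h import *
t=np.array([.272,-.562,0]);zd=np.array([.436,-.9,0])*.0425
for z in(.196,.209,.23,.25): print(z,proj("side",[t+zd+[0,0,z],t-zd+[0,0,z]]).round(1).tolist())
im=cv2.imread("pics/side0.png");g=im[230:310,350:450]
cv2.imwrite("pics/s3.png",np.hstack([cv2.resize(g,(700,560),interpolation=2)]))
E
```

```text
0.196 [[416.3, 310.9], [379.2, 303.0]]
0.209 [[417.0, 306.8], [379.7, 299.0]]
0.23 [[418.2, 300.2], [380.4, 292.3]]
0.25 [[419.3, 293.7], [381.2, 285.9]]
```

View pics/s3.png

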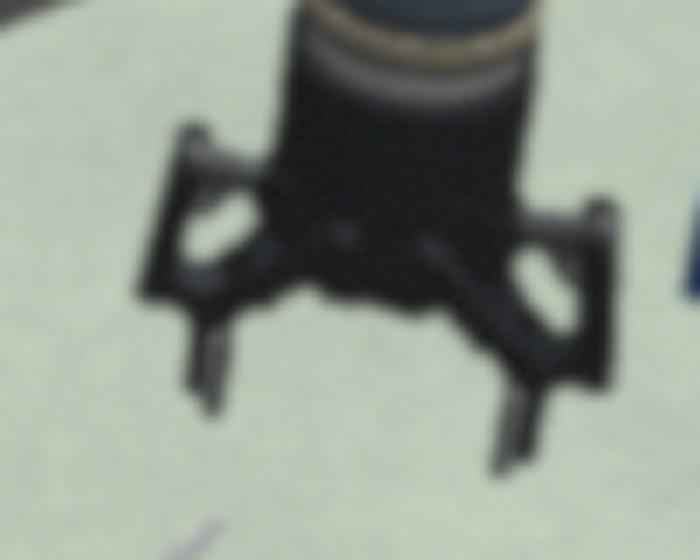

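Emit:
{"api": "arm_command", "payload": {"series": [[[0,-20,0,0],[0,-20,0,0],[15,0,0,0],[18,0,0,0],[0,0,0,0]]]}}

```text
t: 4.25
tcp_pos: [0.5128, -0.1887, 0.0456]
tool_rot: [0.09, 0.703, -0.089, 0.7]
force: [-1.1, 0.4, -0.2]
finger_gap: 0.603
```

```bash
python3 - <<'E'
from h import *
st()
cv2.imwrite("pics/s4.png",cv2.resize(snapshot("side")[170:270,290:400,::-1],(770,700),interpolation=2)[:600])
E
```

```text
t4.25 b [-239.1   -2.7   45.6] F b [ 0.1  1.2 -0.2] gap0.60 zax yaw rel -Y -0.001 q [-0.56  0.65  1.75 -0.    0.75 -0.3 ]
```

View pics/s4.png

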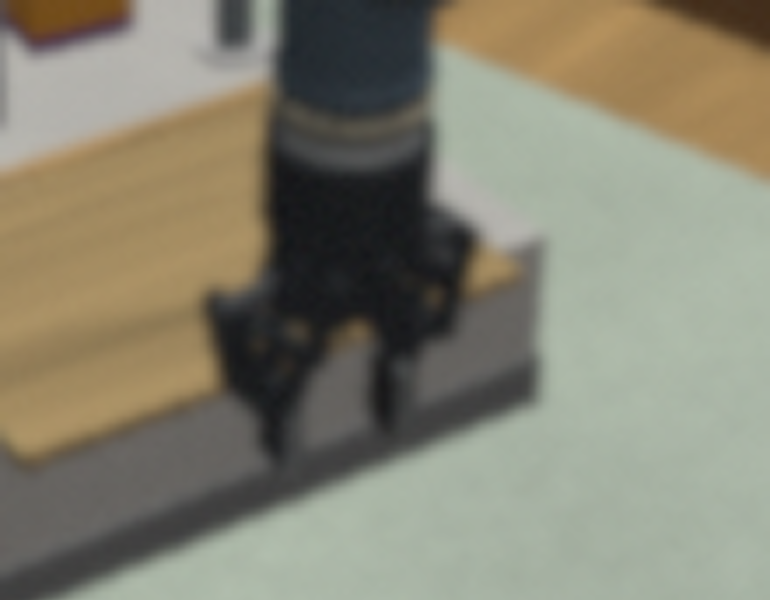

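Emit:
{"api": "arm_command", "payload": {"series": [[[0,9,0,0],[0,9,0,0],[0,4,0,0],[0,3,0,0],[0,3,0,0],[0,2,0,0],[0,0,0,0]]]}}

```text
t: 5.0
tcp_pos: [0.5223, -0.1602, 0.0475]
tool_rot: [0.089, 0.701, -0.089, 0.702]
force: [-0.9, -0.3, -0.4]
finger_gap: 0.597
```

Emit:
{"api": "arm_command", "payload": {"series": [[[0,2,0,0],[0,0,0,0]]]}}

```text
t: 5.2
tcp_pos: [0.523, -0.1587, 0.0474]
tool_rot: [0.089, 0.701, -0.089, 0.702]
force: [1.8, -1.4, 0.1]
finger_gap: 0.605
```

Emit:
{"api": "arm_command", "payload": {"series": [[[0,2,0,0],[0,2,0,0],[0,0,0,0]]]}}

```text
t: 5.5
tcp_pos: [0.5233, -0.1584, 0.0475]
tool_rot: [0.086, 0.701, -0.091, 0.702]
force: [-4.2, -13.5, 0.4]
finger_gap: 0.6
```

Emit:
{"api": "arm_command", "payload": {"series": [[[0,2,0,0],[0,1,0,0],[0,0,0,0]]]}}

```text
t: 5.8
tcp_pos: [0.5233, -0.1585, 0.0475]
tool_rot: [0.085, 0.702, -0.092, 0.701]
force: [-8.6, -22.8, -0.5]
finger_gap: 0.598
```

```bash
python3 -c "from h import *;st()"
```

```text
t5.80 b [-207.3   -5.3   47.5] F b [-24.2   2.6  -0.5] gap0.60 zax yaw rel -Y 0.003 q [-0.49  0.64  1.75 -0.01  0.74 -0.23]
```

Emit:
{"api": "arm_command", "payload": {"series": [[[-3,0,0,0],[-4,0,0,0],[-4,0,0,0],[-4,0,0,0],[0,0,0,0]]]}}

```text
t: 6.3
tcp_pos: [0.5234, -0.1582, 0.063]
tool_rot: [0.085, 0.702, -0.092, 0.702]
force: [-7.0, -20.5, -0.7]
finger_gap: 0.601
```

```bash
python3 - <<'E'
from h import *
st()
cv2.imwrite("pics/s5.png",cv2.resize(snapshot("side")[160:260,280:400,::-1],(720,600),interpolation=2))
E
```

```text
t6.30 b [-206.9   -5.4   63. ] F b [-21.6   1.6  -0.7] gap0.60 zax yaw rel -Y 0.003 q [-0.49  0.62  1.74 -0.01  0.78 -0.23]
```

View pics/s5.png

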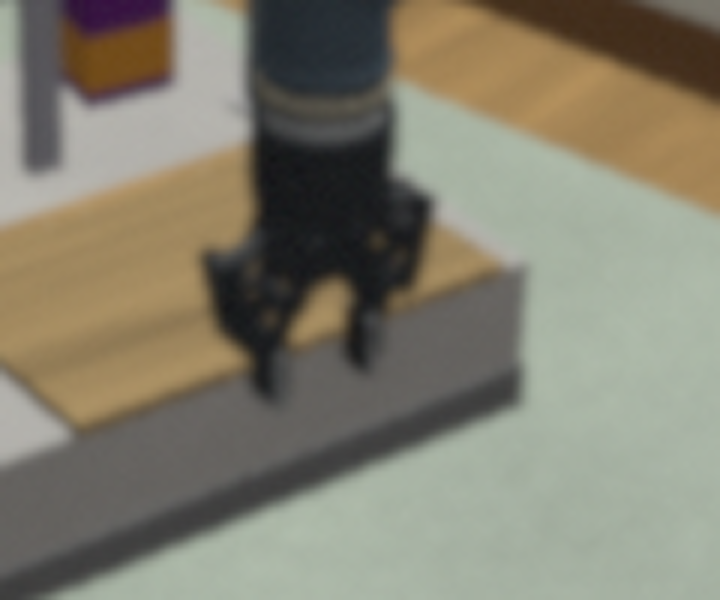

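```bash
cat >> h.py <<'E'
def wood(im):  # BGR side
    h=cv2.cvtColor(im,cv2.COLOR_BGR2HSV);m=cv2.inRange(h,(10,70,60),(25,255,255));k=np.zeros_like(m);k[150:,240:385]=1;m*=k
    m=cv2.morphologyEx(m,cv2.MORPH_OPEN,np.ones((3,3)))
    ys,xs=np.nonzero(m);return m,xs,ys
E
python3 - <<'E'
from h import *
for im in (cv2.imread("pics/side0.png"),snapshot("side")[:,:,::-1].copy()):
    m,x,y=wood(im)
    print([(c,y[x==c].max() if (x==c).any() else None) for c in (290,293,296,300,305,310,350,354,358,361,364,367)],x.max())
E
```

```text
[(290, np.int64(233)), (293, np.int64(235)), (296, np.int64(235)), (300, np.int64(233)), (305, np.int64(232)), (310, np.int64(229)), (350, np.int64(215)), (354, np.int64(213)), (358, np.int64(212)), (361, np.int64(210)), (364, None), (367, None)] 363
[(290, np.int64(228)), (293, np.int64(231)), (296, np.int64(230)), (300, np.int64(229)), (305, np.int64(227)), (310, np.int64(225)), (350, np.int64(210)), (354, np.int64(208)), (358, np.int64(207)), (361, np.int64(206)), (364, np.int64(180)), (367, np.int64(181))] 384
```

Emit:
{"api": "arm_command", "payload": {"series": [[[-5,0,0,0],[-6,0,0,0],[-6,0.5,0,0],[-6,0.5,0,0],[-6,1,0,0],[-6,1,0,0],[-6,1.5,0,0],[-6,1.5,0,0],[-5,1.5,0,0],[0,0,0,0]]]}}

```text
t: 7.4
tcp_pos: [0.5259, -0.1488, 0.1157]
tool_rot: [0.086, 0.701, -0.091, 0.702]
force: [-4.1, -12.7, 3.4]
finger_gap: 0.599
```

```bash
python3 - <<'E'
from h import *
st()
m,x,y=wood(snapshot("side")[:,:,::-1].copy())
print([(c,y[x==c].max() if (x==c).any() else None) for c in (290,293,296,300,305,310,350,354,358,361,364,367)],x.max())
E
```

```text
t7.40 b [-197.2   -5.4  115.7] F b [-13.3   0.8   3.4] gap0.60 zax yaw rel -Y 0.002 q [-0.48  0.53  1.71 -0.01  0.9  -0.22]
[(290, np.int64(221)), (293, np.int64(224)), (296, np.int64(226)), (300, np.int64(225)), (305, np.int64(211)), (310, np.int64(209)), (350, np.int64(194)), (354, np.int64(192)), (358, np.int64(191)), (361, np.int64(178)), (364, np.int64(180)), (367, np.int64(181))] 384
```

Emit:
{"api": "arm_command", "payload": {"series": [[[-5,1.5,0,0],[-5,1.5,0,0],[-9,3.5,0,0],[-9,4,0,0],[-9,4.5,0,0],[-4.5,2.5,0,0],[-4,2.5,0,0],[0,0,0,0]]]}}

```text
t: 8.25
tcp_pos: [0.5313, -0.1278, 0.1613]
tool_rot: [0.087, 0.701, -0.091, 0.702]
force: [-2.0, -8.1, 3.6]
finger_gap: 0.6
```

```bash
python3 -c "from h import *;st()"
```

```text
t8.25 b [-175.5   -5.4  161.3] F b [-8.3 -0.   3.6] gap0.60 zax yaw rel -Y 0.001 q [-0.44  0.47  1.67 -0.01  1.   -0.18]
```

Emit:
{"api": "arm_command", "payload": {"series": [[[-4,2.5,0,0],[-8,5,0,0],[-8,6,0,0],[-8,6.5,0,0],[-7,7,0,0],[-3,4,0,0],[0,0,0,0]]]}}

```text
t: 8.95
tcp_pos: [0.5391, -0.0943, 0.1982]
tool_rot: [0.089, 0.701, -0.089, 0.702]
force: [0.9, -3.0, 1.6]
finger_gap: 0.599
```

```bash
python3 -c "from h import *;st()"
```

```text
t8.95 b [-141.2   -4.5  198.2] F b [-2.7 -1.6  1.6] gap0.60 zax yaw rel -Y 0.000 q [-0.38  0.42  1.63  0.    1.09 -0.13]
```

Emit:
{"api": "arm_command", "payload": {"series": [[[-5,6,0,0],[-5,7,0,0],[-5,8,0,0],[-5,9,0,0],[-4.5,9,0,0],[-4.5,9.5,0,0],[-3,9,0,0],[-2,6,0,0],[-1,4,0,0],[0,0,0,0]]]}}

```text
t: 9.95
tcp_pos: [0.5558, -0.0289, 0.2328]
tool_rot: [0.089, 0.702, -0.089, 0.701]
force: [-0.4, -1.0, 0.6]
finger_gap: 0.597
```

```bash
python3 -c "from h import *;st()"
```

```text
t9.95 b [-73.6  -4.4 232.8] F b [-1.   0.2  0.6] gap0.60 zax yaw rel -Y 0.000 q [-0.25  0.39  1.56  0.    1.19 -0.  ]
```

Emit:
{"api": "arm_command", "payload": {"series": [[[-1,4,0,0],[-1,5,0,0],[-1,5,0,0],[-1,5,0,0],[-1,5,0,0],[-0.5,4,0,0],[-0.5,3,0,0],[0,3,0,0],[0,0,0,0]]]}}

```text
t: 10.85
tcp_pos: [0.5643, 0.0038, 0.2388]
tool_rot: [0.089, 0.701, -0.089, 0.701]
force: [-0.7, 0.5, -0.2]
finger_gap: 0.598
```

```bash
python3 - <<'E'
from h import *
st()
a=cv2.resize(snapshot("side")[100:240,250:390,::-1],(400,400),interpolation=2)
b=cv2.resize(snapshot("top")[100:260,210:370,::-1],(400,400),interpolation=2)
cv2.imwrite("pics/s6.png",np.hstack([a,b]))
E
```

```text
t10.85 b [-39.9  -4.4 238.8] F b [ 0.3  0.8 -0.2] gap0.60 zax yaw rel -Y 0.000 q [-0.19  0.4   1.54  0.    1.21  0.06]
```

View pics/s6.png

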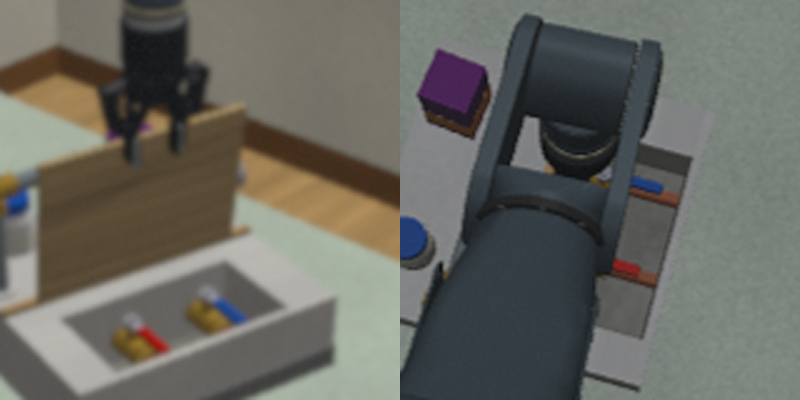

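Emit:
{"api": "arm_command", "payload": {"series": [[[0,0,8,0],[0,0,15,0],[0,0,18,0],[0,0,18,0],[0,0,18,0],[0,0,18,0],[0,0,18,0],[0,0,15,0],[0,0,8,0],[0,0,0,0]]]}}

```text
t: 11.95
tcp_pos: [0.6969, -0.0313, 0.2383]
tool_rot: [0.089, 0.701, -0.089, 0.702]
force: [-0.3, 0.3, 0.9]
finger_gap: 0.599
```

```bash
python3 - <<'E'
from h import *
st()
a=cv2.resize(snapshot("side")[100:240,250:390,::-1],(400,400),interpolation=2)
b=cv2.resize(snapshot("top")[100:260,210:370,::-1],(400,400),interpolation=2)
cv2.imwrite("pics/s7.png",np.hstack([a,b]))
E
```

```text
t11.95 b [ -40.7 -141.6  238.3] F b [0.2 0.4 0.9] gap0.60 zax yaw rel -Y -0.001 q [-0.2   0.59  1.18 -0.    1.36  0.05]
```

View pics/s7.png

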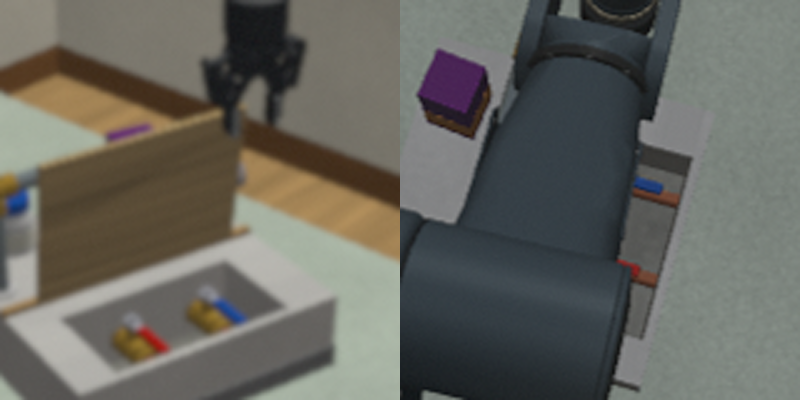

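Emit:
{"api": "arm_command", "payload": {"series": [[[0,4,-0.3,-0.142],[0,4.3,-0.3,-0.143],[0,4.3,-0.3,-0.143],[0,4.3,-0.3,-0.143],[0,4.3,-0.3,-0.143],[0,0,0,0]]]}}

```text
t: 12.65
tcp_pos: [0.6928, -0.009, 0.2391]
tool_rot: [-0.162, 0.689, 0.162, 0.688]
force: [-0.2, -0.8, -0.6]
finger_gap: 0.599
```

```bash
python3 -c "from h import *;st()"
```

```text
t12.65 b [ -20.2 -132.   239.1] F b [-0.8  0.  -0.6] gap0.60 zax yaw rel -Y 0.714 q [-0.17  0.59  1.2   0.    1.36 -0.64]
```

Emit:
{"api": "arm_command", "payload": {"series": [[[0,4.3,-0.3,-0.143],[0,4.7,0.3,-0.143],[0,4.6,0.5,-0.143],[0,4.4,0.6,-0.143],[0,4.3,0.7,-0.143],[0,4.3,0.7,-0.142],[0,0,0,0]]]}}

```text
t: 13.35
tcp_pos: [0.6755, 0.0102, 0.2391]
tool_rot: [-0.432, 0.56, 0.432, 0.559]
force: [0.8, 0.4, -0.3]
finger_gap: 0.601
```

```bash
python3 -c "
from h import *
st()
for n in('side','top'): cv2.imwrite(f'pics/r_{n}.png',snapshot(n)[:,:,::-1])
m,x,y=wood(cv2.imread('pics/r_side.png'));print([(c,y[(x==c)].min()) for c in (270,280,290,300,310,320,325) if (x==c).any()])"
```

```text
t13.35 b [  -5.9 -110.5  239.1] F b [ 0.6 -0.7 -0.3] gap0.60 zax yaw rel -Y 1.568 q [-0.15  0.56  1.25  0.    1.34 -1.47]
[(270, np.int64(156)), (280, np.int64(153)), (290, np.int64(150)), (300, np.int64(150)), (310, np.int64(150)), (320, np.int64(150)), (325, np.int64(150))]
```

Emit:
{"api": "arm_command", "payload": {"series": [[[-1,0,-3,0],[-1,0,-3,0],[-1,0,-2,0],[0,0,0,0],[0,0,0,0],[0,0,0,0]]], "jaw": 28, "force": 20}}

```text
t: 14.05
tcp_pos: [0.6744, 0.0022, 0.2418]
tool_rot: [-0.433, 0.559, 0.433, 0.559]
force: [0.0, 0.2, 0.2]
finger_gap: 0.282
```

```bash
python3 -c "from h import *;st()"
```

```text
t14.05 b [ -13.9 -111.4  241.8] F b [0.2 0.  0.2] gap0.28 zax yaw rel -Y 1.571 q [-0.16  0.55  1.25  0.    1.34 -1.48]
```

Emit:
{"api": "arm_command", "payload": {"series": [[[0,0,2,0],[0,0,3,0],[0,0,3,0],[0,0,3,0],[0,0,3,0],[0,0,3,0],[0,0,3,0],[0,0,3,0],[0,0,3,0],[0,0,2,0]]], "jaw": 24}}

```text
t: 15.05
tcp_pos: [0.6814, 0.0296, 0.2418]
tool_rot: [-0.433, 0.559, 0.433, 0.559]
force: [0.2, -0.9, 0.7]
finger_gap: 0.239
```

```bash
python3 -c "from h import *;st()
m,x,y=wood(snapshot('side')[:,:,::-1].copy());print([(c,y[(x==c)].min()) for c in (265,270,280,290,300,310,320,325) if (x==c).any()])"
```

```text
t15.05 b [  14.4 -111.3  241.8] F b [-0.8 -0.4  0.7] gap0.24 zax yaw rel -Y 1.571 q [-0.12  0.57  1.22  0.    1.35 -1.44]
[(265, np.int64(151)), (270, np.int64(150)), (280, np.int64(150)), (290, np.int64(150)), (300, np.int64(150)), (310, np.int64(150)), (320, np.int64(150)), (325, np.int64(150))]
```

Emit:
{"api": "arm_command", "payload": {"series": [[[0,0,3,0],[0.5,0,3,0],[0.5,0,3,0],[0.5,0,3,0],[0.5,0,3,0],[0,0,3,0],[0,0,2,0],[0,0,2,0],[0,0,2,0],[0,0,0,0]]]}}

```text
t: 16.1
tcp_pos: [0.6874, 0.0528, 0.2398]
tool_rot: [-0.433, 0.559, 0.433, 0.559]
force: [-0.6, 0.5, -0.1]
finger_gap: 0.242
```

```bash
python3 -c "from h import *;st()"
```

```text
t16.10 b [  38.4 -111.3  239.8] F b [ 0.4  0.8 -0.1] gap0.24 zax yaw rel -Y 1.571 q [-0.09  0.58  1.21  0.    1.36 -1.4 ]
```

Emit:
{"api": "arm_command", "payload": {"series": [[[0,0,2,0],[0,0,2,0],[0,0,2,0],[0,0,1,0],[0,0,1,0],[0,0,0,0]]]}}

```text
t: 16.7
tcp_pos: [0.6893, 0.0604, 0.2398]
tool_rot: [-0.433, 0.559, 0.433, 0.559]
force: [-0.3, -0.3, 0.6]
finger_gap: 0.239
```

```bash
python3 -c "from h import *;st()
p=lambda n:snapshot(n)[:,:,::-1]
a=cv2.resize(p('side')[90:230,250:390],(400,400),interpolation=2);b=cv2.resize(p('top')[80:240,210:370],(400,400),interpolation=2)
cv2.imwrite('pics/s8.png',np.hstack([a,b]))"
```

```text
t16.70 b [  46.2 -111.3  239.8] F b [-0.3  0.2  0.6] gap0.24 zax yaw rel -Y 1.571 q [-0.07  0.58  1.2   0.    1.36 -1.39]
```

View pics/s8.png

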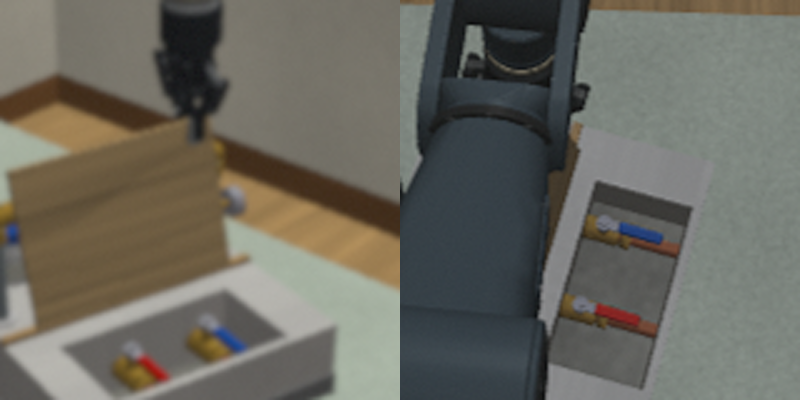

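```bash
python3 -c "
from h import *
e=lambda x,y,z:O+X*x/1e3+Y*y/1e3+[0,0,z/1e3]
for d in (12,15,18,20):
  a=np.radians(d);print(d,proj('side',[e(-11+197*np.sin(a),135.5,103+197*np.cos(a)),e(-9,135.5,102)]).round(1))
m,x,y=wood(snapshot('side')[:,:,::-1].copy())
h=cv2.imread('pics/s8.png')[:,:400];print(x.min())"
```

```text
12 [[255.2 153.1]
 [263.8 208.3]]
15 [[253.7 152.6]
 [263.8 208.3]]
18 [[252.4 152.2]
 [263.8 208.3]]
20 [[251.5 152.1]
 [263.8 208.3]]
244
```

Emit:
{"api": "arm_command", "payload": {"series": [[[0,0,1,0],[0,0,1,0],[0,0,1,0],[0,0,1,0],[0,0,0,0]]]}}

```text
t: 17.35
tcp_pos: [0.6903, 0.0643, 0.2398]
tool_rot: [-0.433, 0.559, 0.433, 0.559]
force: [0.3, 0.3, -0.2]
finger_gap: 0.241
```

```bash
python3 -c "
from h import *
st()
im=snapshot('side')[:,:,::-1].copy();old=cv2.resize(cv2.imread('pics/s8.png')[:,:400],(140,140),interpolation=3)
print('shift of cover',cv2.phaseCorrelate(np.float32(cv2.cvtColor(old,6)[55:110,0:60]),np.float32(cv2.cvtColor(im,6)[145:200,250:310])))"
```

```text
t17.35 b [  50.2 -111.3  239.8] F b [ 0.4 -0.2 -0.2] gap0.24 zax yaw rel -Y 1.571 q [-0.07  0.59  1.19  0.    1.36 -1.39]
shift of cover ((-0.185048428424615, 0.029635638664057495), 0.9878058248096042)
```

```bash
python3 -c "
from h import *
cv2.imwrite('pics/ref.png',snapshot('side')[:,:,::-1])"
```

Emit:
{"api": "arm_command", "payload": {"series": [[[0,0,1,0],[0,0,1,0],[0,0,1,0],[0,0,0,0]]]}}

```text
t: 17.85
tcp_pos: [0.6911, 0.0672, 0.2398]
tool_rot: [-0.433, 0.559, 0.433, 0.559]
force: [1.0, 0.3, -0.7]
finger_gap: 0.238
```

```bash
cat >> h.py <<'E'
def drift():
    im=snapshot('side')[:,:,::-1].copy();o=cv2.imread('pics/ref.png');g=lambda a:np.float32(cv2.cvtColor(a,6)[145:200,250:310])
    print('cover shift px',np.round(cv2.phaseCorrelate(g(o),g(im))[0],3))
E
python3 -c "
from h import *
st();drift()"
```

```text
t17.85 b [  53.2 -111.3  239.8] F b [ 0.6 -0.8 -0.7] gap0.24 zax yaw rel -Y 1.571 q [-0.06  0.59  1.19  0.    1.36 -1.38]
cover shift px [-0.025 -0.054]
```

Emit:
{"api": "arm_command", "payload": {"series": [[[-4,0,-0.5,0],[-6,0,0,0],[-8,0,0,0],[-15,0,0,0],[-20,0,0,0],[-20,0,0,0],[0,0,0,0]]]}}

```text
t: 18.6
tcp_pos: [0.6931, 0.0663, 0.3176]
tool_rot: [-0.435, 0.557, 0.431, 0.561]
force: [-0.2, -0.2, 1.2]
finger_gap: 0.242
```

```bash
python3 - <<'E'
from h import *
st();drift()
im=snapshot("top")[:,:,::-1].copy();cv2.imwrite("pics/t9.png",im)
h=cv2.cvtColor(im,cv2.COLOR_BGR2HSV);m=cv2.inRange(h,(105,120,50),(125,255,255))
n,l,s,c=cv2.connectedComponentsWithStats(m)
for i in range(1,n):
    if s[i,4]>15 and 200<c[i][0]<370: print(s[i],c[i].round(1),tob(ray("top",c[i],.0825)[0]).round(1),cv2.minAreaRect(np.argwhere(l==i)[:,::-1].astype(np.float32)))
    if s[i,4]>15 and 285<c[i][0]<370:
        P=np.array([tob(q)[:2] for q in ray("top",np.argwhere(l==i)[:,::-1],.0825)]);d=np.linalg.svd(P-P.mean(0))[2][0];d*=-np.sign(d[0]);print("dir",d,"ang",np.arctan2(d[1],-d[0]),P.min(0),P.max(0))
E
```

```text
t18.60 b [  52.9 -113.5  317.6] F b [-0.2  0.2  1.2] gap0.24 zax yaw rel -Y 1.571 q [-0.06  0.53  1.08 -0.    1.52 -1.38]
cover shift px [-0.052 -0.058]
[298 169  17   8  74] [305.6 172.8] [-107.6  -69.7   82.5] ((305.7546691894531, 172.8584747314453), (17.0327091217041, 4.258177280426025), 15.945395469665527)
dir [-0.99990552  0.01374605] ang 0.01374648468235354 [-135.07775751  -76.67733282] [-80.97086302 -62.50907428]
```

Emit:
{"api": "arm_command", "payload": {"series": [[[0,0,-25,0],[0,4,-40,0],[0,5,-40,0],[10,5,-40,0],[30,4,-28,0],[45,0,0,0],[45,0,0,0],[45,0,0,0],[25,0,0,0],[0,0,0,0]]], "jaw": 0}}

```text
t: 19.7
tcp_pos: [0.6254, -0.0951, 0.107]
tool_rot: [-0.429, 0.562, 0.437, 0.557]
force: [-0.4, -0.3, -0.8]
finger_gap: -0.001
```

```bash
python3 -c "
from h import *
st();drift()
im=snapshot('side')[:,:,::-1];cv2.imwrite('pics/s9.png',cv2.resize(im[120:250,270:400],(780,600)[::1],interpolation=2))"
```

```text
t19.70 b [-120.3  -88.3  107. ] F b [-0.4  0.3 -0.8] gap-0.00 zax yaw rel -Y 1.570 q [-0.33  0.65  1.48 -0.    1.03 -1.64]
cover shift px [-0.073 -0.051]
```

Emit:
{"api": "arm_command", "payload": {"series": [[[10,-4,0,0],[20,-3.5,0,0],[20,0,0,0],[10,0,0,0],[8,0,0,0],[5,0,0,0],[5,0,0,0],[0,0,0,0]]]}}

```text
t: 20.6
tcp_pos: [0.6374, -0.0983, 0.0347]
tool_rot: [-0.433, 0.559, 0.433, 0.559]
force: [-0.0, -0.0, 0.6]
finger_gap: 0.004
```

```bash
python3 -c "
from h import *
st();drift()"
```

```text
t20.60 b [-120.4 -100.7   34.7] F b [-0.   0.   0.6] gap0.00 zax yaw rel -Y 1.571 q [-0.33  0.76  1.5  -0.    0.89 -1.64]
cover shift px [-0.045 -0.069]
```

Emit:
{"api": "arm_command", "payload": {"series": [[[5,3,0,0],[0,4,0,0],[0,4,0,0],[0,4,0,0],[0,4,0,0],[0,0,0,0]]]}}

```text
t: 21.25
tcp_pos: [0.6198, -0.0941, 0.0302]
tool_rot: [-0.434, 0.559, 0.432, 0.559]
force: [2.6, -2.1, -1.7]
finger_gap: -0.001
```

```bash
cat >> h.py <<'E'
def blue():
    im=snapshot("top")[:,:,::-1].copy();h=cv2.cvtColor(im,cv2.COLOR_BGR2HSV);m=cv2.inRange(h,(105,120,50),(125,255,255));m[:,:285]=0;m[:,370:]=0;m[:110]=0;m[250:]=0
    q=np.argwhere(m>0)[:,::-1]
    if len(q)<5:print("no blue");return
    P=np.array([tob(a)[:2] for a in ray("top",q,.0825)]);d=P.mean(0)-[-60,-70];print("blue n",len(P),"mean",P.mean(0).round(1),"ang from stem",np.arctan2(d[1],-d[0]).round(3),P.min(0).round(1),P.max(0).round(1))
E
python3 -c "
from h import *
st();drift();blue()"
```

```text
t21.25 b [-120.8  -82.6   30.2] F b [-1.4 -3.  -1.7] gap-0.00 zax yaw rel -Y 1.571 q [-0.33  0.74  1.55 -0.    0.84 -1.65]
cover shift px [-0.014 -0.013]
no blue
```

Emit:
{"api": "arm_command", "payload": {"series": [[[0,5.5,-1,0],[0,5.5,-1,0],[0,6,0.5,0],[0,6.5,1,0],[0,6.5,1,0],[0,6,2.5,0],[0,5.5,2.5,0],[0,5.5,3,0],[0,0,0,0]]]}}

```text
t: 22.25
tcp_pos: [0.5738, -0.0727, 0.0296]
tool_rot: [-0.432, 0.56, 0.434, 0.558]
force: [1.2, -1.2, 1.0]
finger_gap: -0.005
```

```bash
python3 -c "
from h import *
st();drift();blue()"
```

```text
t22.25 b [-111.6  -32.7   29.6] F b [-0.9 -1.4  1. ] gap-0.01 zax yaw rel -Y 1.572 q [-0.32  0.7   1.67 -0.    0.77 -1.64]
cover shift px [ 0.014 -0.052]
no blue
```

Emit:
{"api": "arm_command", "payload": {"series": [[[0,4.5,4,0],[0,4.5,4.5,0],[0,4,5,0],[0,3,5,0],[0,3,5,0],[0,2,4,0],[0,0,3,0],[0,0,0,0]]]}}

```text
t: 23.15
tcp_pos: [0.5617, -0.0377, 0.0296]
tool_rot: [-0.432, 0.559, 0.434, 0.558]
force: [-0.6, -0.2, 0.3]
finger_gap: 0.002
```

```bash
python3 -c "
from h import *
st();drift();blue()"
```

```text
t23.15 b [-80.7 -12.2  29.6] F b [-0.3  0.5  0.3] gap0.00 zax yaw rel -Y 1.571 q [-0.27  0.69  1.71  0.    0.74 -1.58]
cover shift px [-0.549 -0.476]
no blue
```

Emit:
{"api": "arm_command", "payload": {"series": [[[0,0,2,0],[0,0,2,0],[0,0,0,0]]]}}

```text
t: 23.55
tcp_pos: [0.5618, -0.0368, 0.0294]
tool_rot: [-0.433, 0.56, 0.434, 0.557]
force: [-4.4, -9.8, 1.0]
finger_gap: -0.002
```

```bash
python3 -c "
from h import *
st()
e=lambda x,y,z:O+X*x/1e3+Y*y/1e3+[0,0,z/1e3]
print(proj('side',[e(-120,-12,z) for z in(100,150,200,260)]).round())"
```

```text
t23.55 b [-79.8 -12.2  29.4] F b [-10.6   1.9   1. ] gap-0.00 zax yaw rel -Y 1.573 q [-0.26  0.69  1.71 -0.01  0.74 -1.58]
[[318. 211.]
 [318. 198.]
 [319. 186.]
 [319. 169.]]
```

Emit:
{"api": "arm_command", "payload": {"series": [[[0,0,1,0],[0,0,1,0],[0,0,0,0],[0,0,-6,0],[0,0,-10,0],[-20,0,0,0],[-45,0,0,0],[-45,0,0,0],[-40,0,-20,0],[0,0,0,0]]]}}

```text
t: 24.55
tcp_pos: [0.5595, -0.0703, 0.1857]
tool_rot: [-0.436, 0.557, 0.429, 0.562]
force: [1.1, -0.2, 0.5]
finger_gap: -0.005
```

Emit:
{"api": "arm_command", "payload": {"series": [[[-20,0,-40,0],[0,0,-45,0],[0,0,-45,0],[0,0,-45,0],[0,0,-45,0],[0,0,-30,0],[0,0,0,0],[0,0,0,0]]]}}

```text
t: 25.35
tcp_pos: [0.4922, -0.3095, 0.1987]
tool_rot: [-0.431, 0.559, 0.433, 0.56]
force: [-0.4, 0.2, -0.1]
finger_gap: -0.003
```

```bash
python3 -c "
from h import *
st();drift();blue()
p=lambda n:snapshot(n)[:,:,::-1]
a=cv2.resize(p('side')[110:250,230:370],(400,400),interpolation=2);b=cv2.resize(p('top')[90:250,200:360],(400,400),interpolation=2)
cv2.imwrite('pics/s10.png',np.hstack([a,b]))"
```

```text
t25.35 b [-361.3  -13.   198.7] F b [ 0.   0.4 -0.1] gap-0.00 zax yaw rel -Y 1.569 q [-0.75  0.47  1.54  0.    1.14 -2.07]
cover shift px [-0.061 -0.039]
blue n 54 mean [-59.9 -28.4] ang from stem 1.573 [-66.6 -48.9] [-53.6  -3.8]
```

View pics/s10.png

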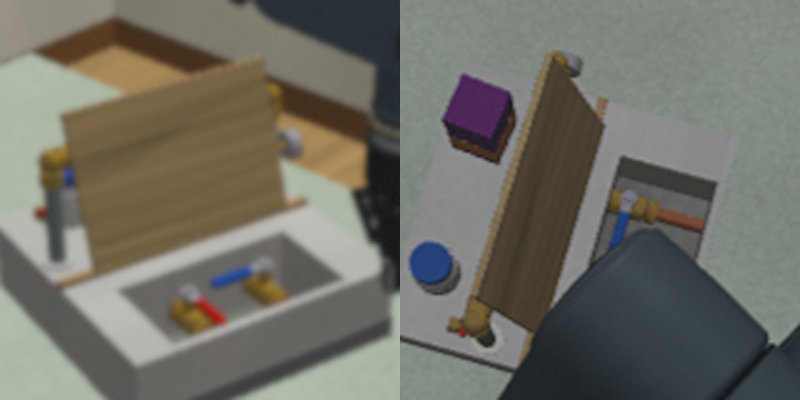

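Picture 12 shows the cover leaning steadily on the pipe, from crop (65,115) to (265,60), with its foot at the batten. The blue lever (235,275) has turned a quarter, the red lever (210,310) is still open, and the tub and carton look unmoved. I'm handing the job in.

```bash
python3 -c "
from station import ticket
print(ticket.sign_off())"
```

```text
the job is handed in; nothing more can be done
None
```

The cover now stands on its rear edge by the batten, leaning back on the pipe. The blue valve is fully shut, the red one is still open, and the job was handed in at about 25.4 s.

- **Cover:** I pushed its front edge against the batten and tipped it up to about 84°. I then swung one finger behind it at the side edge, so it was held front and back while I lowered it onto the pipe. Over the rest of the job its image moved less than 0.1 px, apart from one reading of 0.5 px while the gripper was close to that patch of the picture. That reading went away once the arm moved off.
- **Blue lever:** it was pushed round until it met its stop, with 10.6 N at the last reading and 2 mm more commanded after that. The last image gives 1.573 rad against 1.571 for fully shut.
- **Red lever and loose things:** the last picture showed the red lever, tub and carton as they were. I never worked near the torch or the screwdriver, but I did not check them again. The arm ended clear, with no force on the tool.
- **Disagreement:** in the pictures the fingertips stood about 35–40 mm higher than the reported TCP and the description imply. My first approach therefore passed above the cover without touching it; I went by the camera after that.

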